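# Pin a spacer stack to the hitch block

### The job

Two loose spacer collars lie stacked out of line on the bored hitch block. Line them up over the block's bore and drop the long pin from the wooden rack (not the short one) down through both collars into the block, fully home, so that its flange rests on the upper collar.

Things in the scene. Friction and masses are not known exactly. Their poses are not given: they have to be found in the camera images.
- block: dark steel block, 150 (x) by 110 (y) by 50 mm high, fixed to the bench, with small bolted feet at its ends. Origin: centre of its underside, on the axis of the vertical blind bore (34 mm diameter, 42 mm deep) that opens in the middle of its top face. Partly hidden by the collars at the start.
- low_collar: plain steel ring lying flat on the block, loose: 54 mm outside diameter, 34 mm hole, 18 mm thick, 0.19 kg. Origin: on its axis, at its underside. Its axis starts 18 to 31 mm to the side of the bore. Both collars slide easily when pushed; their rims are true to about 1 mm only, so a squeeze on the two may hold just one.
- top_collar: plain steel ring lying flat on the low collar, loose: 54 mm outside diameter, 34 mm hole, 12 mm thick, 0.13 kg. Origin: on its axis, at its underside (18 mm above the block's top). It starts up to 14 mm out of line with the low collar.
- pin: long steel pin, loose, upright in a 20 mm hole of a wooden rack (80x190x40 mm, 2 holes 110 mm apart). Origin: its foot, on its axis (starts 16 mm above the bench); z up. Shank 18 mm dia., lowest 9 mm tapering to 10; flange 50 mm dia. 66 to 72 mm above the foot; round grip knob 26 mm dia. 72 to 108 mm above it. 0.36 kg. The other pin is alike but its shank is 34 mm, so it stands 32 mm lower.
Things that resemble listed ones, but are neither listed nor needed, are in the scene too. Leave any orange look-alike of the pin alone. What is shaped like the low_collar but black or yellow is not meant.

How it is judged:
By the outcome, as a careful person would: the job done as asked, in the order asked, and still so for the second after the job is handed in, with the robot touching nothing.
It also fails if it takes over 58 s, if anything falls off the work surface, if the arm or the gripper's body presses on something with over 40 N, if the wrist force passes 120 N, or if a joint passes its speed limit or range.

### The arm

A 6-joint arm with a two-finger parallel gripper is mounted at the origin on the work surface. World frame = base frame: x ahead of the robot, y to its left, z up, the work surface at z = 0. Lengths are in m, angles in rad, forces in N, time in s.
With the tool pointing down it reaches from about 0.425 to 1.125 m from the base axis. Payload 14.9 kg.
Tool frame: the origin (TCP) lies at the very end of the fingers, on their centre line; the grasp point (between the pads) lies 19 mm behind it; z points along the fingers, y is the line along which they close (so a half turn about z gives the same grasp; the last joint's range is limited). The gripper opens to 91 mm and grips with 3 to 60 N. Pads are 32 mm wide; open, the fingers measure 118 mm over their backs; the gripper's body (76 mm by 178 mm) begins 60 mm behind the grasp point.
Start: joints at [-1.276, 0.379, 1.734, -0, 1.028, -0.033], TCP at [0.225, -0.663, 0.214] pointing down, gripper open.
Joint ranges: [-2.77, 2.77], [-0.74, 2.19], [0, 2.66], [-1.06, 4.2], [0.31, 2.87], [-3.08, 3.08]. Speed limits (rad/s): [1.89, 1.89, 2.39, 3.14, 3.14, 3.14].

### API

Orientations are given as a unit quaternion [x, y, z, w].
In Python, from station import env gives the robot as it stands. The module is installed in compiled form; this text tells all that it offers.
- The arm moves only by the tool servo_tool, never from a script. Its arguments are lists of equal length, an entry for each row: "linear": the shift along the tool's x, y, z in cm, a list of three; "turn": the turn about the tool's z in rad; "grip": the gripper's target within -1 to 1 (shut at 1, half-way at 0, fully open at -1). A call has exactly 5 rows; each row shifts and turns the commanded pose from where the row before left it, along the tool's axes as they then stand; what a row does not reach is not made up. A row lasts 1/10 s, in which the tool goes at most 50 mm and 8.59 degrees, less where a joint would pass 70% of its speed; a pose out of reach is approached as far as the arm can. A call is refused whole if a number of a shift passes 5 or a number of a turn 0.15, either way. A call with a gripper value outside its range is refused whole. The fingers move at their own pace and stop on an object; "newtons" is the grip in N (left out, the last holds). Time passes only in rows, so rows that do not move let the fingers close, or fill a call up. It gives the time, the measured TCP pose, the force, the opening and the grip force at its end, in the units of the state.
- env.get_obs(): the state, without advancing time (a new reading comes with each control period).
- env.snapshot(name): name is "side" or "top"; returns the picture (480x640x3 uint8, red, green, blue); there is no depth.
- env.camera_info(name): a dict with "K" (3x3 intrinsics, pixels), "world_from_camera" (4x4, takes a point from camera to world coordinates). Camera axes: x right, y down, z forward; pixel columns grow to the right and rows downward; lengths in m; the calibration is good to about 2 mm. A picture is of the moment at which its call begins. camera_info takes no time and is no camera call.
- env.sign_off(): hands the job in; it is judged then, once.
Trained networks look in the newest picture that a camera, given by its name, has taken for a name from the list of things; names that differ only in an ending like _2 or _b are one class to them, and where a whole thing is asked for, a point or a joint stands for the part that bears it (a point fixed in the world has none). Each returns a list of dicts, best first, with "confidence" (0 to 1); they miss things now and then, are a little off and sometimes report something else, mostly with a low value. They report only what shows in the picture. A call takes as long as a camera call. They do not tell look-alikes from the thing itself.
- env.boxes_of(name, camera): "location" ([x, y, z] in m, in world coordinates, good to about 4 mm: the middle of the surface that is visible of it).
- env.regions_of(name, camera): "mask" (480x640 bool, what is visible of it).
The state is a dict: "time": time; "joints": joint angles; "qvel": joint speeds; "effort": joint torques, N m; "ee_pos": TCP position; "ee_rot": TCP orientation; "contact_force": force on the tool from outside, world axes, zero at the start; "ft_torque": the same for the moment, N m; "grip_width": finger opening in m; "finger_force": force on a finger pad.
Only numpy, scipy, OpenCV 4.12 (cv2) and the standard library are available. Lean on these libraries where they do the work, as an engineer would, in place of code of your own. Each camera call takes 0.05 s, during which the arm holds its last target. There are 200 camera calls.

## Working session

There is one attempt and no reset: what is moved stays moved. The work goes in short steps, Python scripts to look and compute and a tool call to move; the robot and the scene stay as the last step left them, time stands still between calls to the robot, and variables do not carry over. Pictures are saved under pics/ and viewed, at most 10 in all, crops included, and the job is handed in when it is done.

Besides the shell and the picture viewer there is one more tool, called after "Request:" in YAML: its name, and indented under it one key for each argument. servo_tool: Moves the arm, as the interface text tells. Its arguments: {"type":"object","properties":{"linear":{"type":"array"},"turn":{"type":"array"},"grip":{"type":"array"},"newtons":{"type":"number"}},"required":["linear","turn","grip"]}

```bash
mkdir -p pics; cat > h.py <<'E'
import numpy as np, cv2
from station import env
def save(cam,name):
    im=env.snapshot(cam); cv2.imwrite(f'pics/{name}.png',im[:,:,::-1]); return im
def ray(cam,u,v,z):
    i=env.camera_info(cam);K=np.array(i['K']);T=np.array(i['world_from_camera'])
    d=T[:3,:3]@np.linalg.solve(K,[u,v,1]);o=T[:3,3];return o+d*(z-o[2])/d[2]
def proj(cam,p):
    i=env.camera_info(cam);K=np.array(i['K']);T=np.linalg.inv(np.array(i['world_from_camera']))
    q=K@(T[:3,:3]@np.array(p)+T[:3,3]);return q[:2]/q[2]
E
python3 - <<'E'
from h import *
np.set_printoptions(precision=4,suppress=True)
o=env.get_obs();print(o['time'],o['ee_pos'],o['ee_rot'],o['grip_width'])
a=save('top','t0');b=save('side','s0')
for c in('top','side'):
    print(c,np.array(env.camera_info(c)['world_from_camera']),np.array(env.camera_info(c)['K'])[0,0])
    for n in('block','low_collar','top_collar','pin'):
        for d in env.boxes_of(n,c): print(n,d['confidence'],d['location'],proj(c,d['location']))
E
```

```text
0.0 [ 0.2252 -0.6623  0.2133] [ 0.9866  0.1632 -0.0001 -0.0006] 0.09082110319359096
top [[ 0.0057 -0.9984  0.0568  0.546 ]
 [-0.9999 -0.005   0.0116 -0.0278]
 [-0.0113 -0.0568 -0.9983  1.2115]
 [ 0.      0.      0.      1.    ]] 585.4896739546205
block 0.84 [0.5691, -0.2062, 0.0458] [419.698  272.7413]
low_collar 0.98 [0.57, -0.3355, 0.0187] [481.459  272.8986]
low_collar 0.73 [0.5962, -0.205, 0.0675] [420.7343 258.6361]
low_collar 0.59 [0.5999, -0.0715, 0.0177] [351.3789 257.5376]
top_collar 0.58 [0.6031, -0.2133, 0.0785] [425.9026 254.8481]
pin 0.56 [0.6967, 0.0386, 0.0716] [296.3226 206.6616]
side [[ 0.8361 -0.424   0.348   0.2992]
 [-0.5485 -0.6529  0.5223 -0.5281]
 [ 0.0058 -0.6276 -0.7785  0.793 ]
 [ 0.      0.      0.      1.    ]] 553.1693678066326
block 0.73 [0.5487, -0.2275, 0.0497] [343.4097 346.3768]
low_collar 0.82 [0.5957, -0.0741, 0.0199] [313.6063 272.8001]
low_collar 0.82 [0.5667, -0.3335, 0.0159] [394.6623 406.7976]
low_collar 0.65 [0.5886, -0.2102, 0.0654] [358.9776 319.682 ]
top_collar 0.91 [0.6048, -0.2118, 0.0812] [369.0834 309.8983]
pin 0.97 [0.6965, 0.0337, 0.0735] [327.9677 189.0893]
pin 0.92 [0.5087, -0.0345, 0.0712] [255.0685 261.7411]
pin 0.77 [0.5702, 0.0815, 0.0854] [252.6564 196.2612]
```

View pics/t0.png

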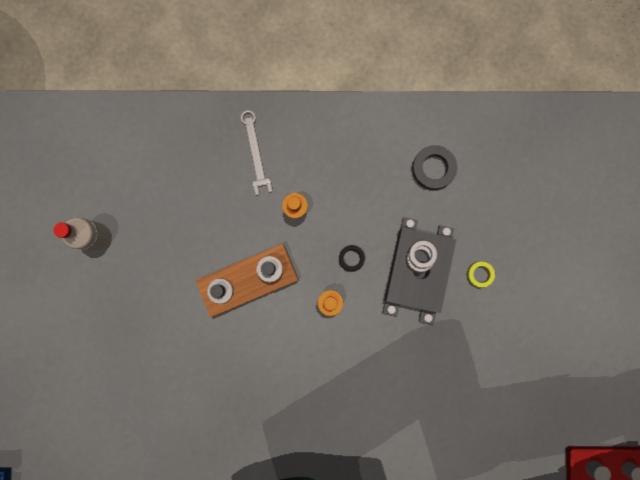

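View pics/s0.png

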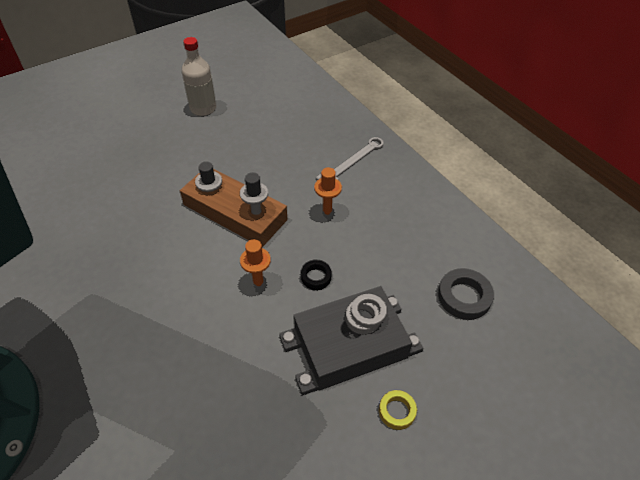

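The top view shows the block at about (420,270) with the collars at (422,256). The rack pins are at (269,269) and (220,291). In the side view the pin at (252,190) stands taller, so it is the long one. Next I'll take enlarged crops to measure from.

```bash
python3 - <<'E'
import cv2,numpy as np
t=cv2.imread('pics/t0.png');s=cv2.imread('pics/s0.png')
def c(im,x,y,w,h,k): 
    q=cv2.resize(im[y:y+h,x:x+w],None,fx=k,fy=k,interpolation=cv2.INTER_CUBIC)
    return cv2.convertScaleAbs(q,alpha=1.7,beta=0)
A=c(t,380,212,80,115,5); B=c(s,280,280,80*2-70+60,115,5)
print(A.shape,B.shape)
im=np.zeros((575,800,3),np.uint8); im[:,:400]=A; im[:,400:]=cv2.resize(c(s,285,280,130,115,5),(400,354))[0:354].repeat(1,0) if 0 else 0
im[:400,400:]=c(s,330,280,80,80,5)
im[400:,400:]=c(t,230,250,80,35,5)
cv2.imwrite('pics/c0.png',im)
E
```

```text
(575, 400, 3) (575, 750, 3)
```

View pics/c0.png

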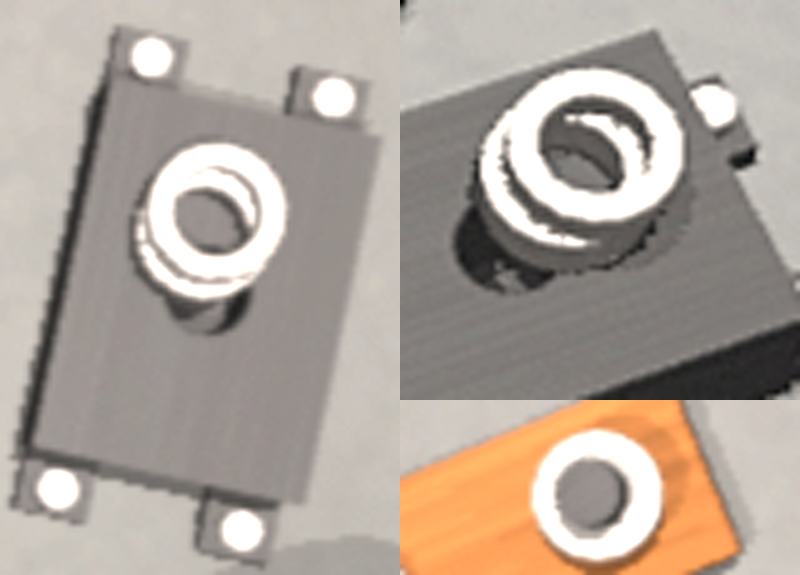

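The crop shows the block's top-face corners clearly. In full-image pixels they are roughly (402,228), (456.4,239.4), (441,312.4) and (387,301.4). The top collar is centred near (423.6,254.2). The bore is a dark crescent below the collars.

```bash
cat >> h.py <<'E'
def tool(o=None):
    o=o or env.get_obs();a=2*np.arctan2(o['ee_rot'][1],o['ee_rot'][0]);return np.array(o['ee_pos']),a
def go(x,y,z,yaw=None):
    p,a=tool();d=np.array([x,y,z])-p
    lx=d[0]*np.cos(a)+d[1]*np.sin(a);ly=d[0]*np.sin(a)-d[1]*np.cos(a)
    t=None if yaw is None else (a-yaw+np.pi/2)%np.pi-np.pi/2
    print('tool cm x,y,z',np.round([lx*100,ly*100,-d[2]*100],2),'turn',t,'yaw',a)
E
python3 - <<'E'
from h import *
np.set_printoptions(precision=4,suppress=True)
C={'top':[(402,228),(456.4,239.4),(441,312.4),(387,301.4)],'side':[(295,329),(380,289),(410,345),(318,375)]}
im={'top':'t0','side':'s0'}
for c in C:
    g=cv2.imread(f'pics/{im[c]}.png',0)
    p=cv2.cornerSubPix(g,np.float32(C[c]).reshape(-1,1,2),(4,4),(-1,-1),(3,50,.01)).reshape(-1,2)
    print(c,p.tolist())
    for P in(np.array(C[c])-.4,p):
        W=np.array([ray(c,*q,.05) for q in P])
        d=np.diff(np.r_[W,W[:1]],axis=0)
        print(W[:,:2].tolist(),'ctr',W.mean(0),'len',np.linalg.norm(d,axis=1),'ang',np.degrees(np.arctan2(d[:,1],d[:,0])))
print('topcollar',ray('top',423.2,253.8,.08),ray('side',369.1,308.6,.08))
# pins knob tops (long: foot .016 -> top .124 ; short stands 32 lower)
print('knob',ray('top',269,269,.124),'side knob top',ray('side',252.5,178,.124),ray('side',252.5,178,.092))
print('short',ray('top',219.5,290.5,.092))
for c in im:
  for n in('pin','top_collar'):
    for d in env.regions_of(n,c):
        m=np.argwhere(d['mask']);print(c,n,d['confidence'],m.min(0),m.max(0),m.mean(0))
E
```

```text
top [[402.0, 228.0], [455.46209716796875, 239.6851043701172], [441.0, 312.3999938964844], [390.8744812011719, 304.6584167480469]]
[[0.6585441987287575, -0.1699639975894201], [0.6363275466089682, -0.27770812525574146], [0.4919028469905453, -0.24639348964313204], [0.5128763061453124, -0.14009882120464529]] ctr [ 0.5749 -0.2085  0.05  ] len [0.11   0.1478 0.1083 0.1487] ang [-101.651   167.7663   78.8381  -11.5864]
[[0.6577493365719909, -0.1707566853973666], [0.6349592699375423, -0.27663369114958], [0.49112276603016836, -0.24717559946011827], [0.5057277152426497, -0.148524125306358]] ctr [ 0.5724 -0.2108  0.05  ] len [0.1083 0.1468 0.0997 0.1536] ang [-102.1476  168.4257   81.5788   -8.3203]
side [[295.0, 329.0], [380.5648498535156, 285.3214416503906], [413.0580749511719, 344.6002502441406], [318.692626953125, 376.54498291015625]]
[[0.5035948914165768, -0.16262826384978196], [0.6560133435237425, -0.1753265660875764], [0.6329702974102784, -0.27911392170534965], [0.49185656683139267, -0.2441128011112067]] ctr [ 0.5711 -0.2153  0.05  ] len [0.1529 0.1063 0.1454 0.0823] ang [  -4.7624 -102.
[... 230 characters left out ...]
len [0.1576 0.1133 0.1498 0.0848] ang [  -2.7681 -102.1516  166.6916   81.7219]
topcollar [ 0.605  -0.2079  0.08  ] [ 0.6067 -0.2095  0.08  ]
knob [0.573  0.0854 0.124 ] side knob top [0.5758 0.0853 0.124 ] [0.589  0.1147 0.092 ]
short [0.5322 0.183  0.092 ]
top pin 0.96 [290 318] [314 342] [302.3124 330.4219]
top pin 0.93 [194 283] [217 307] [205.2735 294.9603]
top pin 0.82 [256 257] [281 282] [268.3996 269.2467]
top top_collar 0.63 [241 409] [267 436] [254.0027 423.2784]
side pin 0.94 [167 314] [213 339] [188.3454 327.0376]
side pin 0.86 [173 240] [214 266] [191.8195 253.0655]
side pin 0.82 [239 239] [285 269] [260.5289 254.3806]
side top_collar 0.82 [294 351] [326 385] [309.3647 367.6307]
```

Request:
servo_tool:
  linear:
    - [3.35,-2.06,0]
    - [3.35,-2.06,0]
    - [3.35,-2.06,0]
    - [3.35,-2.06,0]
    - [3.35,-2.06,0]
  turn: [0,0,0,0,0]
  grip: [-1,-1,-1,-1,-1]
  newtons: 5

```text
time: 1.2
ee_pos: [0.3516, -0.51, 0.214]
ee_rot: [0.987, 0.163, 0.0, 0.0]
contact_force: [0.6, 0.3, -0.3]
grip_width: 0.0908
finger_force: 0.0
```

Request:
servo_tool:
  linear:
    - [3.35,-2.06,0]
    - [3.35,-2.06,0]
    - [3.35,-2.06,0]
    - [3.35,-2.06,0]
    - [3.35,-2.06,0]
  turn: [0,0,0,0,0]
  grip: [-1,-1,-1,-1,-1]

```text
time: 1.7
ee_pos: [0.4771, -0.3585, 0.2141]
ee_rot: [0.987, 0.163, 0.0, 0.0]
contact_force: [-0.5, 0.7, 0.2]
grip_width: 0.0911
finger_force: 0.0
```

Request:
servo_tool:
  linear:
    - [3.35,-2.06,0]
    - [3.35,-2.06,0]
    - [3.35,-2.06,0]
    - [3.35,-2.06,0]
    - [3.35,-2.06,0]
  turn: [0,0,0,0,0]
  grip: [-1,-1,-1,-1,-1]

```text
time: 2.2
ee_pos: [0.6026, -0.207, 0.2142]
ee_rot: [0.987, 0.163, 0.0, 0.0]
contact_force: [-0.6, 0.3, 0.1]
grip_width: 0.0914
finger_force: 0.0
```

Request:
servo_tool:
  linear:
    - [0,0,1]
    - [0,0,1]
    - [0,0,1]
    - [0,0,1]
    - [0,0,1]
  turn: [-0.124,-0.124,-0.124,-0.124,-0.124]
  grip: [-1,-1,-1,-1,-1]

```text
time: 2.7
ee_pos: [0.6017, -0.2084, 0.1636]
ee_rot: [0.889, 0.459, 0.0, 0.0]
contact_force: [-0.1, -0.9, 0.8]
grip_width: 0.0915
finger_force: 0.0
```

Request:
servo_tool:
  linear:
    - [0,0,1]
    - [0,0,1]
    - [0,0,1]
    - [0,0,0]
    - [0,0,0]
  turn: [-0.124,-0.124,-0.124,-0.124,-0.124]
  grip: [-1,-1,-1,-1,-1]

```text
time: 3.2
ee_pos: [0.6015, -0.2084, 0.1336]
ee_rot: [0.706, 0.708, -0.0, -0.0]
contact_force: [0.7, -0.2, 1.3]
grip_width: 0.091
finger_force: 0.0
```

```bash
python3 - <<'E'
from h import *
o=env.get_obs();print(o['time'],o['ee_pos'],tool(o)[1],o['joints'],o['contact_force'])
go(.602,-.208,.056,np.pi/2)
E
```

```text
3.2 [ 0.6014563  -0.2083506   0.13356584] 1.5729459139556519 [-3.70075622e-01  3.84457168e-01  1.89942142e+00 -3.42993764e-05
  8.58318095e-01 -3.72202780e-01] [ 0.74457422 -0.24465649  1.28732415]
tool cm x,y,z [0.03 0.05 7.76] turn 0.0021495871607553063 yaw 1.5729459139556519
```

Request:
servo_tool:
  linear:
    - [0,0,2.5]
    - [0,0,2.5]
    - [0,0,1.6]
    - [0,0,1.0]
    - [0,0,0]
  turn: [0,0,0,0,0]
  grip: [-1,-1,-1,-1,-1]

```text
time: 3.7
ee_pos: [0.6011, -0.2082, 0.0569]
ee_rot: [0.708, 0.706, -0.0, -0.001]
contact_force: [-0.9, -0.3, -0.1]
grip_width: 0.0913
finger_force: 0.0
```

Request:
servo_tool:
  linear:
    - [0,0,0]
    - [0,0,0]
    - [0,0,0]
    - [0,0,0]
    - [0,0,0]
  turn: [0,0,0,0,0]
  grip: [-0.4,-0.2,-0.1,0,0.3]
  newtons: 5

```text
time: 4.2
ee_pos: [0.6016, -0.2084, 0.0583]
ee_rot: [0.708, 0.706, -0.0, -0.0]
contact_force: [-4.1, 0.2, 5.2]
grip_width: 0.0545
finger_force: 5.5
```

Request:
servo_tool:
  linear:
    - [0,0,0]
    - [0,0,0]
    - [0,0,0]
    - [0,0,0]
    - [0,0,0]
  turn: [0,0,0,0,0]
  grip: [1,1,1,1,1]

```text
time: 4.7
ee_pos: [0.6016, -0.2085, 0.0583]
ee_rot: [0.708, 0.706, -0.0, -0.0]
contact_force: [-2.2, 0.5, 6.1]
grip_width: 0.0544
finger_force: 5.0
```

```bash
python3 - <<'E'
from h import *
o=env.get_obs();print(o['time'],o['ee_pos'],tool(o)[1],o['contact_force'])
go(.575,-.209,.056,np.pi/2)
save('side','s1')
E
```

```text
4.7 [ 0.60156203 -0.20845417  0.0582822 ] 1.5678348390982684 [-2.23194118  0.50145247  6.07457587]
tool cm x,y,z [-0.06 -2.66  0.23] turn -0.0029614876966281845 yaw 1.5678348390982684
```

Request:
servo_tool:
  linear:
    - [0,0,-0.1]
    - [0,-0.4,-0.1]
    - [0,-0.6,0]
    - [0,-0.6,0]
    - [0,-0.6,0]
  turn: [0,0,0,0,0]
  grip: [1,1,1,1,1]

```text
time: 5.25
ee_pos: [0.579, -0.2083, 0.0599]
ee_rot: [0.708, 0.706, 0.0, 0.0]
contact_force: [1.9, -0.1, -1.6]
grip_width: 0.0544
finger_force: 5.0
```

Request:
servo_tool:
  linear:
    - [0,-0.46,0]
    - [0,0,0]
    - [0,0,0]
    - [0,0,0]
    - [0,0,0]
  turn: [0,0,0,0,0]
  grip: [1,1,1,1,1]

```text
time: 5.75
ee_pos: [0.5751, -0.2083, 0.0599]
ee_rot: [0.708, 0.706, -0.0, -0.0]
contact_force: [0.6, -0.2, -1.4]
grip_width: 0.054
finger_force: 5.0
```

Request:
servo_tool:
  linear:
    - [0,0,0]
    - [0,0,0]
    - [0,0,0]
    - [0,0,0]
    - [0,0,0]
  turn: [0,0,0,0,0]
  grip: [0.2,0,-0.3,-1,-1]

```text
time: 6.25
ee_pos: [0.5751, -0.2084, 0.06]
ee_rot: [0.708, 0.706, 0.0, 0.0]
contact_force: [0.1, 0.1, 0.5]
grip_width: 0.073
finger_force: 0.0
```

```bash
python3 - <<'E'
from h import *
o=env.get_obs();print(o['time'],o['ee_pos'],tool(o)[1],o['contact_force'])
im=save('side','s2');t=save('top','t2')
c=lambda q:cv2.convertScaleAbs(cv2.resize(q,(400,400),interpolation=2),alpha=1.5)
cv2.imwrite('pics/c2.png',np.hstack([c(t[220:320,370:470]),c(im[270:370,290:390])])[:,:,::-1])
E
```

```text
6.25 [ 0.57510921 -0.20837716  0.06001879] 1.5677627521722994 [0.05409217 0.13203273 0.50197791]
```

View pics/c2.png

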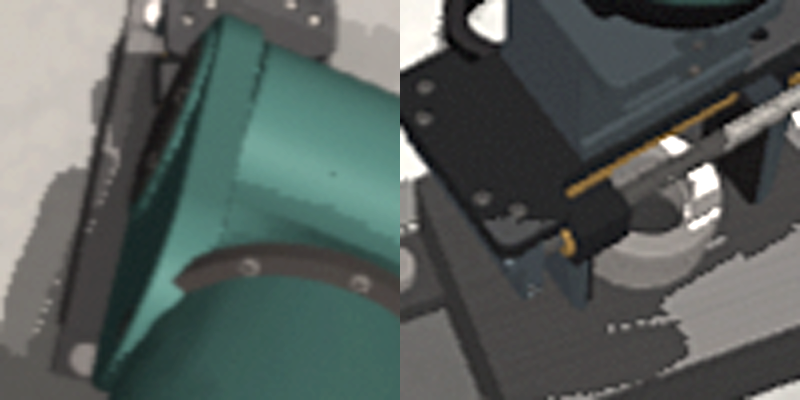

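The side crop shows both collars between the open fingers, over the bore. Next I turn 90° and squeeze across.

Request:
servo_tool:
  linear:
    - [0,0,0]
    - [0,0,0]
    - [0,0,0]
    - [0,0,0]
    - [0,0,0]
  turn: [0,0,0.14,0.14,0.14]
  grip: [-1,-1,-1,-1,-1]

```text
time: 6.85
ee_pos: [0.575, -0.2083, 0.0599]
ee_rot: [0.841, 0.54, -0.0, -0.0]
contact_force: [-0.3, -0.6, -0.1]
grip_width: 0.0913
finger_force: 0.0
```

Request:
servo_tool:
  linear:
    - [0,0,0]
    - [0,0,0]
    - [0,0,0]
    - [0,0,0]
    - [0,0,0]
  turn: [0.14,0.14,0.14,0.14,0.14]
  grip: [-1,-1,-1,-1,-1]

```text
time: 7.35
ee_pos: [0.575, -0.2083, 0.0599]
ee_rot: [0.976, 0.219, 0.0, -0.0]
contact_force: [0.2, 0.6, 0.3]
grip_width: 0.0912
finger_force: 0.0
```

Request:
servo_tool:
  linear:
    - [0,0,0]
    - [0,0,0]
    - [0,0,0]
    - [0,0,0]
    - [0,0.06,0]
  turn: [0.14,0.14,0.14,0.03,0]
  grip: [-1,-1,-1,-1,-1]

```text
time: 7.85
ee_pos: [0.575, -0.2089, 0.0599]
ee_rot: [1.0, -0.001, 0.0, -0.0]
contact_force: [-0.3, 0.9, 0.4]
grip_width: 0.0916
finger_force: 0.0
```

Request:
servo_tool:
  linear:
    - [0,0,0]
    - [0,0,0]
    - [0,0,0]
    - [0,0,0]
    - [0,0,0]
  turn: [0,0,0,0,0]
  grip: [-0.4,-0.2,-0.1,0,0.3]

```text
time: 8.35
ee_pos: [0.575, -0.2088, 0.0599]
ee_rot: [1.0, -0.001, -0.0, -0.0]
contact_force: [-0.4, 1.4, -0.6]
grip_width: 0.0542
finger_force: 5.2
```

Request:
servo_tool:
  linear:
    - [0,0,0]
    - [0,0,0]
    - [0,0,0]
    - [0,0,0]
    - [0,0,0]
  turn: [0,0,0,0,0]
  grip: [1,1,1,1,1]

```text
time: 8.85
ee_pos: [0.575, -0.2089, 0.0599]
ee_rot: [1.0, -0.001, -0.0, -0.0]
contact_force: [-0.6, 2.6, 0.6]
grip_width: 0.0541
finger_force: 5.0
```

Request:
servo_tool:
  linear:
    - [0,0,0]
    - [0,0,0]
    - [0,0,0]
    - [0,0,0]
    - [0,0,0]
  turn: [0,0,0,0,0]
  grip: [0.2,0,-0.3,-1,-1]

```text
time: 9.35
ee_pos: [0.5751, -0.209, 0.06]
ee_rot: [1.0, -0.001, 0.0, 0.0]
contact_force: [-0.5, -0.6, -0.2]
grip_width: 0.0723
finger_force: 0.0
```

Request:
servo_tool:
  linear:
    - [0,0,0]
    - [0,0,-2]
    - [0,0,-4]
    - [0,0,-4]
    - [0,0,-4]
  turn: [0,0,0,0,0]
  grip: [-1,-1,-1,-1,-1]

```text
time: 9.85
ee_pos: [0.5748, -0.2089, 0.2014]
ee_rot: [1.0, -0.001, -0.0, -0.0]
contact_force: [1.2, -0.6, 0.1]
grip_width: 0.0913
finger_force: 0.0
```

Request:
servo_tool:
  linear:
    - [0,-4,0]
    - [0,-4,0]
    - [0,-4,0]
    - [0,-4,0]
    - [0,-4,0]
  turn: [0,0,0,0,0]
  grip: [-1,-1,-1,-1,-1]

```text
time: 10.35
ee_pos: [0.5753, -0.0074, 0.2001]
ee_rot: [1.0, -0.001, 0.0, 0.0]
contact_force: [0.4, 0.3, -0.8]
grip_width: 0.0911
finger_force: 0.0
```

Request:
servo_tool:
  linear:
    - [0,-4,0]
    - [0,-4,0]
    - [0,-1.4,0]
    - [0,0,0]
    - [0,0,0]
  turn: [0,0,0,0,0]
  grip: [-1,-1,-1,-1,-1]

```text
time: 10.85
ee_pos: [0.5757, 0.0845, 0.1999]
ee_rot: [1.0, -0.001, -0.0, 0.0]
contact_force: [-0.4, -1.1, -0.5]
grip_width: 0.0911
finger_force: 0.0
```

```bash
python3 - <<'E'
from h import *
o=env.get_obs();print(o['time'],o['ee_pos'],tool(o)[1])
im=save('side','s3');t=save('top','t3')
for n in('top_collar','low_collar'):
  for c in('top','side'):
    print(n,c,[(d['confidence'],np.round(d['location'],4)) for d in env.boxes_of(n,c)])
c=lambda q:cv2.convertScaleAbs(cv2.resize(q,(400,400),interpolation=2),alpha=1.5)
cv2.imwrite('pics/c3.png',np.vstack([np.hstack([c(t[220:320,370:470]),c(im[270:370,290:390])]),np.hstack([c(im[150:250,200:300]),c(im[150:250,200:300])])])[:600,:,::-1])
E
```

```text
10.85 [0.57566401 0.08451062 0.19985446] -0.0018306599084677206
top_collar top [(0.62, array([ 0.5751, -0.2165,  0.0787]))]
top_collar side [(0.78, array([ 0.574 , -0.2134,  0.0805]))]
low_collar top [(0.88, array([ 0.6032, -0.0703,  0.0185])), (0.8, array([ 0.5678, -0.333 ,  0.0208]))]
low_collar side [(0.88, array([ 0.5703, -0.2133,  0.0584])), (0.83, array([ 0.5974, -0.0768,  0.0202])), (0.59, array([ 0.5675, -0.3366,  0.0166]))]
```

View pics/c3.png

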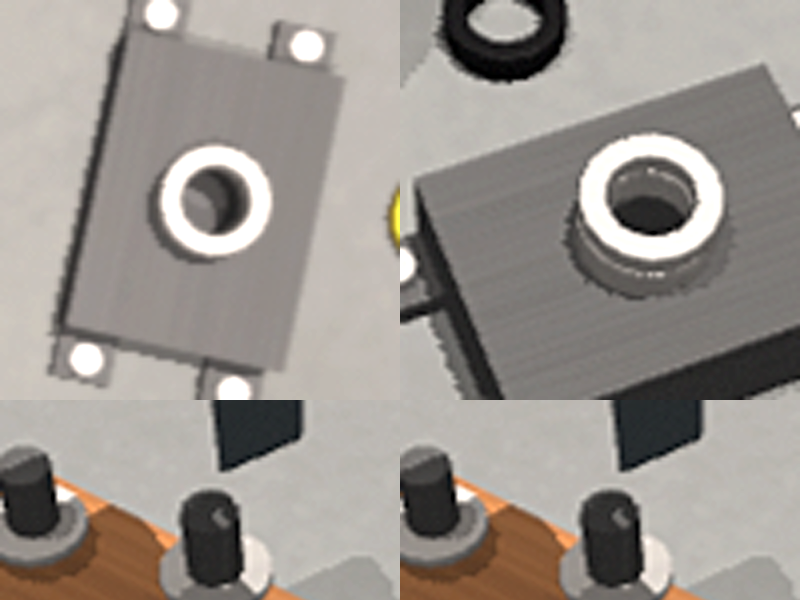

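The crops show both collars in line over the bore, with the ring centre near (423.6,269.7), which is about (0.574,-0.209). The long pin is under the fingers.

Request:
servo_tool:
  linear:
    - [-0.1,-0.05,2]
    - [0,0,3]
    - [0,0,3]
    - [0,0,1.6]
    - [0,0,1]
  turn: [0,0,0,0,0]
  grip: [-1,-1,-1,-1,-1]

```text
time: 11.65
ee_pos: [0.5743, 0.0853, 0.0928]
ee_rot: [1.0, -0.001, -0.001, 0.0]
contact_force: [0.0, 0.2, -0.5]
grip_width: 0.0916
finger_force: 0.0
```

Request:
servo_tool:
  linear:
    - [0,0,0]
    - [0,0,0]
    - [0,0,0]
    - [0,0,0]
    - [0,0,0]
  turn: [0,0,0,0,0]
  grip: [0,0.2,0.4,0.6,1]
  newtons: 5

```text
time: 12.15
ee_pos: [0.575, 0.0856, 0.0946]
ee_rot: [1.0, -0.001, 0.0, -0.0]
contact_force: [0.6, 0.2, 0.0]
grip_width: 0.0538
finger_force: 0.0
```

Request:
servo_tool:
  linear:
    - [0,0,0]
    - [0,0,0]
    - [0,0,0]
    - [0,0,0]
    - [0,0,0]
  turn: [0,0,0,0,0]
  grip: [1,1,1,1,1]

```text
time: 12.65
ee_pos: [0.5747, 0.0856, 0.0939]
ee_rot: [1.0, -0.001, -0.0, -0.0]
contact_force: [-0.6, 1.8, 0.2]
grip_width: 0.0263
finger_force: 5.0
```

Gripped at 26 mm with only a small side force. I'll tighten and lift.

Request:
servo_tool:
  linear:
    - [0,0,0]
    - [0,0,0]
    - [0,0,0]
    - [0,0,0]
    - [0,0,-0.5]
  turn: [0,0,0,0,0]
  grip: [1,1,1,1,1]
  newtons: 40

```text
time: 13.15
ee_pos: [0.5741, 0.0856, 0.0983]
ee_rot: [1.0, -0.001, -0.001, 0.0]
contact_force: [1.2, 2.6, -4.6]
grip_width: 0.0255
finger_force: 39.8
```

Request:
servo_tool:
  linear:
    - [0,0,-1.5]
    - [0,0,-2]
    - [0,0,-2]
    - [0,0,-2]
    - [0,0,-2]
  turn: [0,0,0,0,0]
  grip: [1,1,1,1,1]

```text
time: 13.65
ee_pos: [0.5746, 0.0852, 0.1959]
ee_rot: [1.0, -0.001, 0.0, 0.0]
contact_force: [-0.6, -0.2, -2.5]
grip_width: 0.0253
finger_force: 39.7
```

Request:
servo_tool:
  linear:
    - [0,1.5,-2]
    - [0,2.5,0]
    - [0,3,0]
    - [0,3,0]
    - [0,3,0]
  turn: [0,0,0,0,0]
  grip: [1,1,1,1,1]

```text
time: 14.15
ee_pos: [0.5741, -0.0459, 0.2151]
ee_rot: [1.0, -0.001, 0.0, 0.0]
contact_force: [0.7, -0.0, -3.6]
grip_width: 0.0254
finger_force: 39.7
```

Request:
servo_tool:
  linear:
    - [0,3,0]
    - [0,3,0]
    - [0,2,0]
    - [0,1,0]
    - [0,0.5,0]
  turn: [0,0,0,0,0]
  grip: [1,1,1,1,1]

```text
time: 14.65
ee_pos: [0.574, -0.1402, 0.2146]
ee_rot: [1.0, -0.002, 0.0, 0.0]
contact_force: [-0.4, -0.2, -2.9]
grip_width: 0.0252
finger_force: 39.7
```

```bash
python3 - <<'E'
from h import *
o=env.get_obs();print(o['time'],o['ee_pos'],tool(o)[1],o['grip_width'],o['contact_force'],o['ft_torque'])
im=save('side','s4');go(.5745,-.209,.19,0)
cv2.imwrite('pics/c4.png',cv2.convertScaleAbs(cv2.resize(im[180:380,260:460],(600,600),interpolation=2),alpha=1.5)[:,:,::-1])
E
```

```text
14.65 [ 0.57400223 -0.14018402  0.21456944] -0.003013361886725633 0.025164465491369827 [-0.44864157 -0.22412478 -2.92823492] [ 0.07258335 -0.0226833   0.03033702]
tool cm x,y,z [0.06 6.89 2.44] turn -0.0026274956027565466 yaw -0.00262749560275649
```

View pics/c4.png

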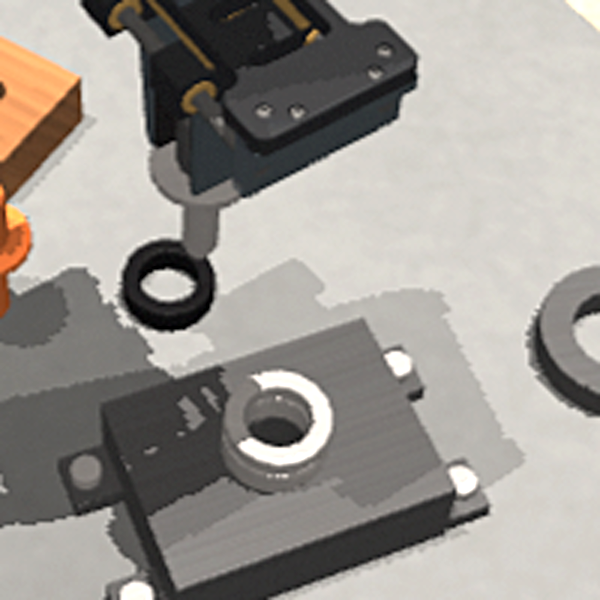

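The view shows the pin held upright, with its foot near crop (200,252), which is pixel (326.7,264). The collars are still in line at crop (280,420).

Request:
servo_tool:
  linear:
    - [0.06,2,0]
    - [0,2.5,0]
    - [0,2,0]
    - [0,0.4,0]
    - [0,0,0]
  turn: [0,0,0,0,0]
  grip: [1,1,1,1,1]

```text
time: 15.2
ee_pos: [0.5746, -0.208, 0.214]
ee_rot: [1.0, -0.001, -0.0, -0.0]
contact_force: [-0.6, 0.7, -3.2]
grip_width: 0.0251
finger_force: 39.7
```

Request:
servo_tool:
  linear:
    - [0,0,1.5]
    - [0,0,1.5]
    - [0,0,0.6]
    - [0,0,0]
    - [0,0,0]
  turn: [0,0,0,0,0]
  grip: [1,1,1,1,1]

```text
time: 15.7
ee_pos: [0.5746, -0.2082, 0.1777]
ee_rot: [1.0, -0.001, -0.0, -0.0]
contact_force: [-1.1, 0.2, -3.4]
grip_width: 0.0255
finger_force: 39.7
```

```bash
python3 - <<'E'
from h import *
o=env.get_obs();print(o['time'],o['ee_pos'],o['contact_force'])
print('foot earlier',ray('side',326.7,264,.1366))
p=o['ee_pos'];print(proj('side',[p[0],p[1],p[2]-.078]),proj('side',[.5745,-.209,.08]))
im=save('side','s5')
cv2.imwrite('pics/c5.png',cv2.convertScaleAbs(cv2.resize(im[250:350,310:410],(600,600),interpolation=2),alpha=1.8)[:,:,::-1])
E
```

```text
15.7 [ 0.57464975 -0.2082191   0.17772819] [-1.05686435  0.18924908 -3.39566239]
foot earlier [ 0.5755796  -0.13991651  0.1366    ]
[351.92864618 311.21241614] [351.41802931 318.60328911]
```

View pics/c5.png

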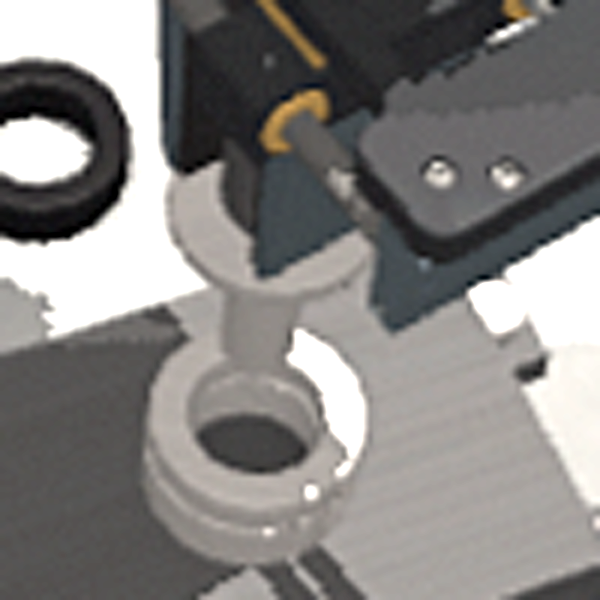

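The foot (crop 255,372) is right over the collar hole (257,418). Lowering.

Request:
servo_tool:
  linear:
    - [0,0.05,0.7]
    - [0,0,0.7]
    - [0,0,0.7]
    - [0,0,0.7]
    - [0,0,0.7]
  turn: [0,0,0,0,0]
  grip: [1,1,1,1,1]

```text
time: 16.25
ee_pos: [0.5745, -0.2089, 0.1422]
ee_rot: [1.0, -0.001, -0.0, -0.0]
contact_force: [-0.2, 0.4, -3.5]
grip_width: 0.0253
finger_force: 39.7
```

Request:
servo_tool:
  linear:
    - [0,0,0.7]
    - [0,0,0.7]
    - [0,0,0.7]
    - [0,0,0.7]
    - [0,0,0.7]
  turn: [0,0,0,0,0]
  grip: [1,1,1,1,1]

```text
time: 16.75
ee_pos: [0.5747, -0.2089, 0.1073]
ee_rot: [1.0, -0.001, 0.0, -0.0]
contact_force: [-0.0, 0.4, -3.8]
grip_width: 0.0253
finger_force: 39.7
```

Request:
servo_tool:
  linear:
    - [0,0,0.4]
    - [0,0,0.3]
    - [0,0,0.2]
    - [0,0,0.2]
    - [0,0,0.2]
  turn: [0,0,0,0,0]
  grip: [1,1,1,1,1]

```text
time: 17.25
ee_pos: [0.5748, -0.209, 0.095]
ee_rot: [1.0, -0.001, 0.0, 0.0]
contact_force: [-0.4, 0.3, -3.8]
grip_width: 0.0254
finger_force: 39.7
```

Request:
servo_tool:
  linear:
    - [0,0,0.1]
    - [0,0,0.1]
    - [0,0,0.05]
    - [0,0,0]
    - [0,0,0]
  turn: [0,0,0,0,0]
  grip: [1,1,1,1,1]

```text
time: 17.75
ee_pos: [0.5747, -0.2089, 0.0925]
ee_rot: [1.0, -0.001, 0.0, 0.0]
contact_force: [0.5, -0.2, -2.0]
grip_width: 0.0256
finger_force: 39.7
```

Request:
servo_tool:
  linear:
    - [0,0,0.05]
    - [0,0,0]
    - [0,0,0]
    - [0,0,0]
    - [0,0,0]
  turn: [0,0,0,0,0]
  grip: [1,1,1,1,1]

```text
time: 18.25
ee_pos: [0.5749, -0.209, 0.0923]
ee_rot: [1.0, -0.001, 0.0, 0.0]
contact_force: [-3.2, 1.4, 5.5]
grip_width: 0.0253
finger_force: 39.8
```

Request:
servo_tool:
  linear:
    - [0,0,0]
    - [0,0,0]
    - [0,0,0]
    - [0,0,0]
    - [0,0,0]
  turn: [0,0,0,0,0]
  grip: [0.4,0.2,0,-0.5,-1]
  newtons: 5

```text
time: 18.75
ee_pos: [0.5746, -0.2089, 0.0919]
ee_rot: [1.0, -0.001, 0.0, 0.0]
contact_force: [-0.1, 0.6, 0.8]
grip_width: 0.0566
finger_force: 0.0
```

Request:
servo_tool:
  linear:
    - [0,0,0]
    - [0,0,0]
    - [0,0,-1]
    - [0,0,-3]
    - [0,0,-4]
  turn: [0,0,0,0,0]
  grip: [-1,-1,-1,-1,-1]

```text
time: 19.25
ee_pos: [0.5736, -0.2086, 0.1721]
ee_rot: [1.0, -0.001, -0.001, -0.001]
contact_force: [0.8, -0.3, 0.5]
grip_width: 0.0908
finger_force: 0.0
```

Request:
servo_tool:
  linear:
    - [0,-4,-2]
    - [0,-4,0]
    - [0,-4,0]
    - [0,-4,0]
    - [0,-4,0]
  turn: [0,0,0,0,0]
  grip: [-1,-1,-1,-1,-1]

```text
time: 19.75
ee_pos: [0.575, -0.0074, 0.1929]
ee_rot: [1.0, -0.001, 0.0, 0.0]
contact_force: [0.6, 0.8, 0.0]
grip_width: 0.0911
finger_force: 0.0
```

```bash
python3 - <<'E'
from h import *
o=env.get_obs();print(o['time'],o['ee_pos'],o['contact_force'])
im=save('side','s6');t=save('top','t6')
c=lambda q:cv2.convertScaleAbs(cv2.resize(q,(400,400),interpolation=2),alpha=1.5)
cv2.imwrite('pics/c6.png',np.hstack([c(t[220:320,370:470]),c(im[250:350,300:400])])[:,:,::-1])
E
```

```text
19.75 [ 0.57499285 -0.00742098  0.19289736] [0.57199111 0.75385426 0.00897746]
```

View pics/c6.png

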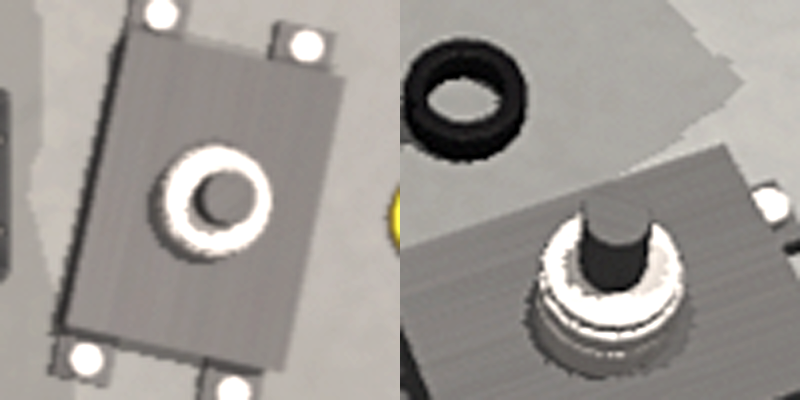

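Both crops show the pin upright with its flange flat on the upper collar, the stack in line, and the gripper clear.

```bash
python3 -c "
from station import env
print(env.sign_off())"
```

```text
the job is handed in; nothing more can be done
None
```

The job is handed in: both collars are lined up over the block's bore and the long pin is down through them with its flange resting on the upper collar, finished at about 20 s of the 58 s allowed.

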